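# Make up two idler roller repair kits

### The arm

A 6-joint arm with a two-finger parallel gripper is mounted at the origin on the work surface. World frame = base frame: x ahead of the robot, y to its left, z up, the work surface at z = 0. Lengths are in mm, angles in rad, forces in N, time in s.
With the tool pointing down it reaches from about 400 to 925 mm from the base axis. Payload 12.5 kg.
Tool frame: the origin (TCP) lies at the very end of the fingers, on their centre line; the grasp point (between the pads) lies 19 mm behind it; z points along the fingers, y is the line along which they close (so a half turn about z gives the same grasp; the last joint's range is limited). The gripper opens to 95 mm and grips with 3 to 60 N. Pads are 20 mm wide; open, the fingers measure 119 mm over their backs; the gripper's body (75 mm by 180 mm) begins 59 mm behind the grasp point.
Start: joints at [1.09, 0.491, 1.559, -0, 1.092, -0.106], TCP at [228.789, 581.638, 214.661] pointing down, gripper open.
Joint ranges: [-3.1, 3.1], [-0.84, 2.19], [0.05, 2.79], [-1.13, 4.28], [0.06, 2.93], [-2.69, 2.69]. Speed limits (rad/s): [2.22, 2.22, 2.79, 3.14, 3.14, 3.14].

### API

Orientations are given as [roll, pitch, yaw] about the fixed x, y, z axes, in that order (R = Rz(yaw) Ry(pitch) Rx(roll)).
In Python, from cell import env gives the robot as it stands.
- The arm moves only by the shell command python3 steer.py 'ROWS'. ROWS is 1 to 5 rows, parted by a bar, with the numbers parted by spaces; each row has 5 numbers: dx, dy, dz in mm, then a turn about the tool's z in rad, then the opening from 0.0 (shut) to 1.0 (fully open); each row is the pose to reach, as a shift and turn from the pose commanded when the command began, along the tool's axes at that moment; what a row does not reach only later rows make up. A row lasts 1/12 s, in which the tool goes at most 41.7 mm and 0.125 rad, less where a joint would pass 70% of its speed; a pose out of reach is approached as far as the arm can. The fingers move at their own pace and stop on an object; the grip force is fixed at half the most. Time passes only in rows, so rows that do not move let the fingers close. It prints the time, the measured TCP pose, the force, the opening and the grip force at its end. Input that does not fit is refused with a message, and nothing moves.
- env.state(): the state, without advancing time (a new reading comes with each control period).
- env.read_camera(name): name is "scene" or "side" or "wrist"; returns (picture, depth): 384x512x3 uint8, red, green, blue; 384x512 float32, mm along the optical axis (not along the pixel's ray), 0 where there is no reading.
- env.camera_info(name): a dict with "vertical_fov" (degrees; the focal length in pixels is half the picture's height over the tangent of half this angle, whatever the lens; pixels are square), "cx", "cy" (the principal point, pixels), "origin" and "attitude" of the camera in the world. Camera axes: x right, y down, z forward; pixel columns grow to the right and rows downward; lengths in mm; the calibration is good to about 2 mm. A picture is of the moment at which its call begins: read the wrist's pose just before it. camera_info takes no time and is no camera call; for the wrist camera it gives the pose at the moment of the call.
- env.job_done(): hands the job in; it is judged then, once.
The state is a dict: "t": time; "joints": joint angles; "qvel": joint speeds; "tau": joint torques, N m; "eef_pos": TCP position; "tcp_rot": TCP orientation; "ft_force": force on the tool from outside, world axes, zero at the start; "moment": the same for the moment, N m; "opening": opening from 0.0 (shut) to 1.0 (fully open); "grip_force": force on a finger pad.
Only numpy, scipy, OpenCV 4.12 (cv2) and the standard library are available. Lean on these libraries where they do the work, as an engineer would, in place of code of your own. Each camera call takes 0.05 s, during which the arm holds its last target. There are 200 camera calls.

### The job

Make up the two roller repair kits from the stock tray, laying each part flat, the same way up as it lies now, centred on the white disc that suits its size: the blue tray gets the grey housing cap, the largest and the smallest zinc-plated nut; the red tray gets the yellow bearing shield and the middle-sized zinc-plated nut. Leave the rust-brown nut, the idler shaft and the grease tin where they are.

Things in the scene. Friction and masses are not known exactly. Their poses are not given: they have to be found in the camera images.
- housing_cap: Grey cast housing cap: flange 66 mm in diameter and 8 mm thick, on it a round boss 50 mm in diameter up to 30 mm height (grip the boss); about 350 g. Origin: centre of its underside, z up; starts flat, this way up, on the stock tray's floor.
- bearing_shield: Yellow polymer bearing shield: flange 64 mm in diameter and 6 mm thick, on it a round hub 44 mm in diameter up to 20 mm height (grip the hub); about 60 g. Origin: centre of its underside, z up; starts flat, this way up, on the stock tray's floor.
- large_nut: The largest bright zinc-plated hex nut, 46 mm across flats, 24 mm thick, about 220 g; a dark disc marks the bore, which is solid. Origin: centre of its underside, z up; starts flat, this way up, on the stock tray's floor. x is normal to a pair of flats, the others follow every 60 degrees.
- medium_nut: The middle-sized bright zinc-plated hex nut, 36 mm across flats, 20 mm thick, about 110 g; a dark disc marks the bore, which is solid. Origin: centre of its underside, z up; starts flat, this way up, on the stock tray's floor. x is normal to a pair of flats, the others follow every 60 degrees.
- small_nut: The smallest bright zinc-plated hex nut, 24 mm across flats, 14 mm thick, about 40 g; a dark disc marks the bore, which is solid. Origin: centre of its underside, z up; starts flat, this way up, on the stock tray's floor. x is normal to a pair of flats, the others follow every 60 degrees.
- rusty_nut: A rust-brown scrap hex nut, 36 mm across flats, 20 mm thick, about 110 g; a dark disc marks the bore, which is solid. Origin: centre of its underside, z up; lies in the stock tray and stays there. x is normal to a pair of flats, the others follow every 60 degrees.
- blue_tray: Blue kit tray, fixed, 240 (x) by 150 mm (y), rim 10 mm high, floor 4 mm above the bench. Origin: centre of its underside, z up, x along its long side. Flat white discs on its centre line y = 0: 74 mm wide at x = +70 mm (housing cap), 60 mm at x = -10 mm (large nut), 34 mm at x = -77 mm (small nut). Most room when the fingers close along its y.
- red_tray: Red kit tray, fixed, 240 (x) by 150 mm (y), rim 10 mm high, floor 4 mm above the bench. Origin: centre of its underside, z up, x along its long side. Flat white discs on its centre line y = 0: 74 mm wide at x = -65 mm (bearing shield), 48 mm at x = +45 mm (medium nut). Most room when the fingers close along its y.
- idler_shaft: Worn steel idler shaft, 30 mm in diameter, 300 mm long, lying on two green V-blocks beyond the stock tray, its top 50 mm above the bench. Origin on its axis at mid-length, y along it. A bystander. The stock tray before it is dark steel, fixed, 300 (x) by 230 mm (y), rim 12 mm high, floor 4 mm above the bench; the six parts lie in it about 100 mm apart.
- grease_tin: Green grease tin with a bright metal lid, 60 mm in diameter, 80 mm high, standing on the bench at the far left. Origin at the centre of its underside. A bystander.

How it is judged:
By the outcome, as a careful person would: the job done as asked, in the order asked, and still so for the second after the job is handed in, with the robot touching nothing.
It also fails if it takes over 109 s, if anything falls off the work surface, if the arm or the gripper's body presses on something with over 40 N, if the wrist force passes 120 N, or if a joint passes its speed limit or range.

## Working session

There is one attempt and no reset: what is moved stays moved. The work goes in short steps, Python scripts to look and compute and a shell command to move; the robot and the scene stay as the last step left them, time stands still between calls to the robot, and variables do not carry over. Pictures are saved under pics/ and viewed, at most 14 in all, crops included, and the job is handed in when it is done.

```bash
ls; mkdir -p pics; python3 - <<'E'
from cell import env
import cv2
print(env.state())
for n in ("scene","side","wrist"):
    i=env.camera_info(n); print(n,i)
ims=[]
for n in ("scene","wrist"):
    p,d=env.read_camera(n); cv2.imwrite(f"pics/{n}0.png",p[:,:,::-1])
E
```

```text
cell.py
pics
steer.py
{'t': 0.0, 'joints': array([ 1.09036417e+00,  4.91556465e-01,  1.55945112e+00, -5.13031546e-05,
        1.09168618e+00, -1.05610193e-01]), 'qvel': array([-2.06035501e-04, -5.40027671e-04,  2.10848808e-04, -1.46926177e-03,
        5.53451672e-05, -4.53089573e-04]), 'tau': array([ 7.44298977e-04, -6.12640285e+01, -2.58183932e+01,  6.92708208e-02,
        4.81532549e-02, -7.19818786e-05]), 'eef_pos': array([228.70045085, 581.39318896, 214.06309193]), 'tcp_rot': array([-3.14049288e+00, -7.08257662e-05,  2.76679433e+00]), 'ft_force': array([-0.49060836,  0.60881916, -0.282038  ]), 'moment': array([ 0.01990907, -0.03556481,  0.03275183]), 'grip_force': 0.0, 'opening': 1.002371860850141}
scene {'vertical_fov': 42.076231153642105, 'cx': 259.08839530074715, 'cy': 193.7618627734734, 'origin': array([1461.90805016, -164.50406141,  945.69287037]), 'attitude': array([-2.37640097,  0.01583176,  1.36493229])}
side {'vertical_fov': 44.539033609963084, 'cx': 254.2873665344383, 'cy': 185.36384735577772, 'origin': array([ 107.93481938, -501.31001191,  752.68736227]), 'attitude': array([-2.32852672, -0.0119724 , -0.79269038])}
wrist {'vertical_fov': 65.61508486197256, 'cx': 253.63393879090182, 'cy': 190.5936815301131, 'origin': array([154.92248052, 610.52695517, 383.18256952]), 'attitude': array([2.85896377e+00, 5.17563771e-05, 1.19628484e+00])}
```
View pics/scene0.png

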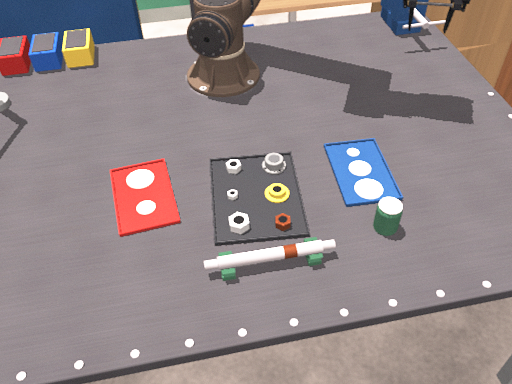

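View pics/wrist0.png

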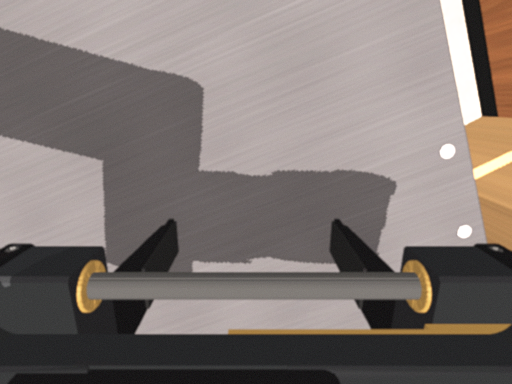

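The scene view shows the red tray at (145,195), the blue tray at (362,170) and the stock tray at (257,197). In the stock tray: nuts at (233,166), (232,194) and (239,223), cap (274,161), shield (277,192), rust nut (283,222). The wrist view shows only bare bench and the fingers.

```bash
cat > h.py <<'E'
from cell import env
import numpy as np, cv2
from scipy.spatial.transform import Rotation as R
def K(i,shape=(384,512)):
    f=shape[0]/2/np.tan(np.radians(i["vertical_fov"]/2)); return f,i["cx"],i["cy"]
def cast(i,uv,z):
    f,cx,cy=K(i); uv=np.atleast_2d(np.asarray(uv,float))
    d=np.c_[(uv[:,0]-cx)/f,(uv[:,1]-cy)/f,np.ones(len(uv))]@R.from_euler("xyz",i["attitude"]).as_matrix().T
    o=np.array(i["origin"]); return o+d*((z-o[2])/d[:,2])[:,None]
def proj(i,P):
    f,cx,cy=K(i); p=(np.atleast_2d(P)-i["origin"])@R.from_euler("xyz",i["attitude"]).as_matrix()
    return np.c_[cx+f*p[:,0]/p[:,2],cy+f*p[:,1]/p[:,2]]
def blobs(m,lo=30):
    n,l,s,c=cv2.connectedComponentsWithStats(m.astype(np.uint8))
    return [(c[k],s[k]) for k in range(1,n) if s[k][4]>lo],l
def rel(target,yaw):  # tool-axes shift from measured pose to world target & yaw of the closing line (y), mod pi
    s=env.state(); Rt=R.from_euler("xyz",s["tcp_rot"])
    d=Rt.inv().apply(np.array(target)-s["eef_pos"])
    y=Rt.as_matrix()[:,1]; cur=np.arctan2(y[1],y[0])
    t=(cur-yaw+np.pi/2)%np.pi-np.pi/2   # tool z points down
    return d,t
E
python3 - <<'E'
from h import *
i=env.camera_info("scene"); p=cv2.imread("pics/scene0.png")
hsv=cv2.cvtColor(p,cv2.COLOR_BGR2HSV); H,S,V=[hsv[...,k] for k in range(3)]
for n,px,z in [("n1",(233,165),24),("n2",(232,193),18),("n3",(239,222),28),("cap",(274,158),34),("shield",(277,190),24),("rust",(283,221),24),("tin",(389,206),80)]:
    print(n,cast(i,px,z)[0].round())
w=(S<60)&(V>200)
for c,s in blobs(w,40)[0]: print("white",c.round(1),s[4],cast(i,c,4)[0].round(1))
for n,m in (("blue",(H>100)&(H<125)&(S>150)),("red",((H<4)|(H>176))&(S>200)&(V>150))):
    for c,s in blobs(m,600)[0]: print(n,c.round(),s,cast(i,c,8)[0].round(1))
i=env.camera_info("side"); q,d=env.read_camera("side"); cv2.imwrite("pics/side0.png",q[:,:,::-1])
E
```

```text
n1 [471. -45.  24.]
n2 [569. -64.  18.]
n3 [678. -65.  28.]
cap [479.  67.  34.]
shield [589.  50.  24.]
rust [695.  40.  24.]
tin [751. 280.  80.]
white [333.1  11.5] 786 [-352.8  502.3    4. ]
white [423.4  19.3] 179 [-208.8  823.2    4. ]
white [267.4  18.9] 414 [-354.1  233.     4. ]
white [165.1  28. ] 753 [-375.8 -167.2    4. ]
white [ 3.2 96.5] 69 [ -40.2 -719.     4. ]
white [352.8 151.8] 91 [470.2 298.6   4. ]
white [272.  159.3] 135 [450.5  68.4   4. ]
white [232.9 163.8] 104 [444.7 -41.6   4. ]
white [359.5 167.6] 290 [536.6 294.9   4. ]
white [139.6 178.4] 432 [ 445.9 -298.4    4. ]
white [368.4 188.3] 485 [617.  290.5   4. ]
white [232.  192.9] 62 [554.8 -62.8   4. ]
white [390.3 205. ] 352 [685.5 323.8   4. ]
white [145.5 206.9] 222 [ 555.2 -287.9    4. ]
white [238.3 220. ] 210 [650.7 -63.3   4. ]
white [314.2 245.6] 399 [769.3  98.5   4. ]
white [245.1 256.8] 843 [766.1 -67.8   4. ]
white [486.2 283.8] 51 [953.8 439.3   4. ]
white [440.1 293. ] 54 [953.9 329.8   4. ]
white [392.4 302.3] 57 [953.7 219.7   4. ]
white [343.8 311.9] 55 [953.5 110.3   4. ]
white [293.6 321.8] 60 [9.536e+02 3.000e-01 4.000e+00]
white [241.8 332. ] 63 [ 953.6 -110.1    4. ]
white [188.9 342.5] 63 [ 953.7 -219.7    4. ]
white [134.4 353.1] 68 [ 953.3 -329.7    4. ]
white [ 78.2 364.2] 70 [ 953.2 -439.8    4. ]
white [ 20.5 375.5] 72 [ 953.1 -549.6    4. ]
blue [65. 29.] [   0    0  142   71 2852] [-454.7 -546.9    8. ]
blue [360. 170.] [ 324  139   78   67 2123] [548.8 292.    8. ]
```

View pics/side0.png

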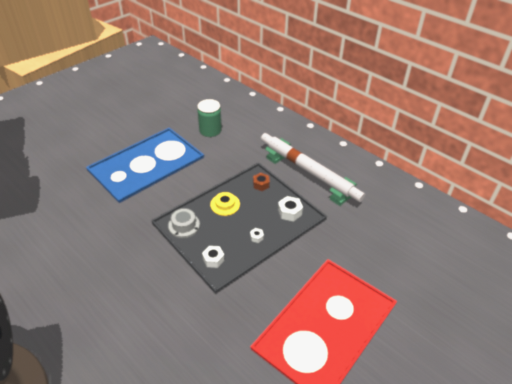

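The side view confirms the layout: cap at (183,222), shield (225,204), rust nut (261,181), large nut (290,208), small nut (257,235) and medium nut (213,257). The disc spacing measured in the scene matches the spec (67, 80 and 110 mm). Next I'll move the wrist camera over the stock tray.

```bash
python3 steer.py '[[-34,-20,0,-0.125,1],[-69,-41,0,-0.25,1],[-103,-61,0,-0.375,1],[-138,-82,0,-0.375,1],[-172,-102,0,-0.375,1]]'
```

```text
refused: ROWS must be rows parted by a bar, with the numbers parted by spaces. Nothing was moved.
```

The error is about the shape of the input: rows parted by a bar, with the numbers parted by spaces. Fixing that and sending the same move.

```bash
python3 steer.py '-34 -20 0 -0.125 1 | -69 -41 0 -0.25 1 | -103 -61 0 -0.375 1 | -138 -82 0 -0.375 1 | -172 -102 0 -0.375 1'
python3 steer.py '-22 -28 -3 0 1 | -44 -56 -6 0 1 | -66 -84 -9 0 1 | -88 -112 -12 0 1 | -110 -141 -15 0 1'
python3 steer.py '-22 -28 -3 0 1 | -44 -56 -6 0 1 | -66 -84 -9 0 1 | -88 -112 -12 0 1 | -110 -141 -15 0 1'
python3 steer.py '-22 -28 -3 0 1 | -44 -56 -6 0 1 | -66 -84 -9 0 1 | -88 -112 -12 0 1 | -110 -141 -15 0 1'
python3 steer.py '0 0 0 0 1 | 0 0 0 0 1 | 0 0 0 0 1'
python3 - <<'E'
from h import *
i=env.camera_info("wrist");p,d=env.read_camera("wrist");cv2.imwrite("pics/w1.png",p[:,:,::-1]); np.save("w1.npy",i,allow_pickle=True)
np.save("w1d.npy",d); print(i)
E
```

```text
t: 0.57
eef_pos: [352.1, 422.1, 214.5]
tcp_rot: [-3.142, -0.0, -3.139]
ft_force: [1.2, 1.3, -1.1]
opening: 0.996
grip_force: 0.0
t: 0.98
eef_pos: [462.3, 281.2, 229.7]
tcp_rot: [3.142, -0.0, -3.141]
ft_force: [1.0, 0.5, 0.1]
opening: 1.003
grip_force: 0.0
t: 1.4
eef_pos: [572.3, 140.2, 244.7]
tcp_rot: [3.141, -0.0, -3.141]
ft_force: [0.3, 0.2, 0.4]
opening: 0.997
grip_force: 0.0
t: 1.82
eef_pos: [682.3, -0.7, 259.6]
tcp_rot: [3.141, -0.0, -3.141]
ft_force: [0.0, 0.6, 0.3]
opening: 0.999
grip_force: 0.0
t: 2.07
eef_pos: [681.2, 1.0, 259.1]
tcp_rot: [3.141, -0.001, 3.141]
ft_force: [0.3, -0.4, -0.5]
opening: 0.999
grip_force: 0.0
{'vertical_fov': 65.61508486197256, 'cx': 253.63393879090182, 'cy': 190.5936815301131, 'origin': array([602.03797425,   1.04327616, 428.26709915]), 'attitude': array([ 2.85957552e+00, -1.49833146e-03,  1.57093919e+00])}
```

View pics/w1.png

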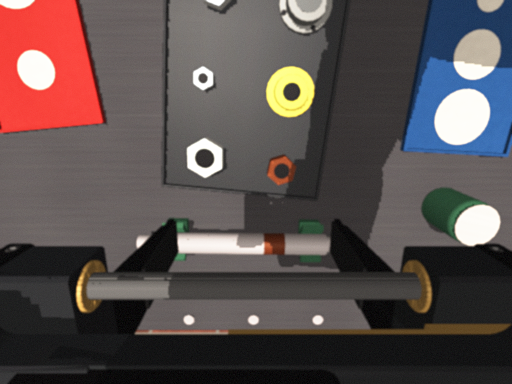

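This view shows the large nut (205,158), small nut (203,78), shield (291,91), rust nut (280,170), shaft (235,244) and the tin at right. The cap and the medium nut are cut off at the top edge. I'll back up and measure everything.

```bash

python3 steer.py '40 0 0 0 1 | 80 0 0 0 1 | 120 0 0 0 1 | 120 0 0 0 1 | 120 0 0 0 1'
python3 - <<'E'
from h import *
i=env.camera_info("wrist");p,d=env.read_camera("wrist");p=p[:,:,::-1].copy();cv2.imwrite("pics/w2.png",p); print(i["origin"])
hsv=cv2.cvtColor(p,cv2.COLOR_BGR2HSV); H,S,V=[hsv[...,k] for k in range(3)]
for n,xy,z in [("cap",(479,67),34),("large",(678,-65),28),("small",(569,-64),18),("shield",(589,50),24),("medium",(471,-45),24)]:
    c=proj(i,[[*xy,z]])[0].astype(int); r=34
    print(n,c,hsv[c[1],c[0]], "depth",d[c[1],c[0]])
    y0,x0=max(c[1]-r,0),max(c[0]-r,0)
    cv2.imwrite(f"/tmp/{n}.png",cv2.resize(p[y0:c[1]+r,x0:c[0]+r],(260,260),interpolation=cv2.INTER_NEAREST))
cv2.imwrite("pics/mos.png",np.hstack([cv2.imread(f"/tmp/{n}.png") for n in("cap","medium","large")]))
E
```

```text
t: 2.53
eef_pos: [559.8, 2.0, 260.7]
tcp_rot: [3.142, 0.001, -3.14]
ft_force: [1.0, -0.1, -0.1]
opening: 0.999
grip_force: 0.0
[480.27971659   1.92800374 429.76758614]
cap [304 102] [ 17  17 133] depth 379.6582
large [207 242] [170  23  34] depth 441.44434
small [206 169] [15 13 38] depth 419.89673
shield [287 183] [12 35 36] depth 419.81894
medium [217  96] [ 9 27 65] depth 385.44022
```

View pics/mos.png

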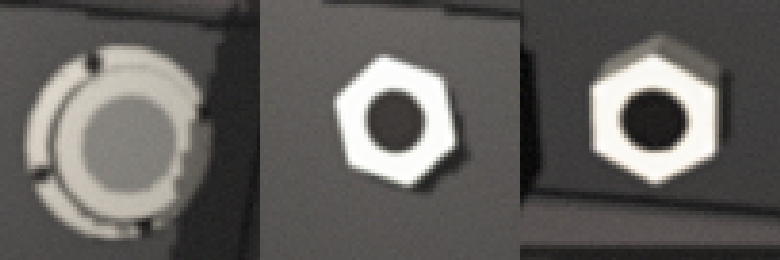

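View pics/w2.png

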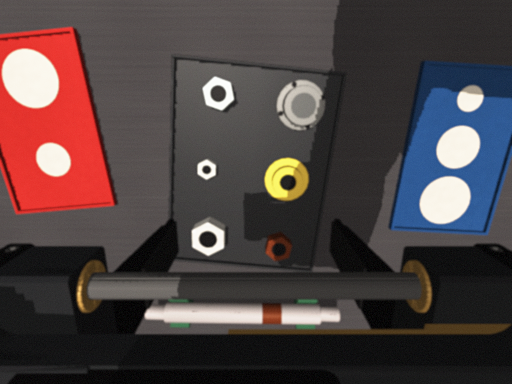

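The full view from w2 shows medium nut (218,94), small (206,169), large (208,239), cap (300,104), shield (287,181), red discs (30,78) and (53,160), and blue discs (470,98), (458,147) and (445,200). The crops show clean hexagons, with large and medium rotated differently.

```bash
cat > meas.py <<'E'
from h import *
def nut(p,i,xy,z,rad):
    hsv=cv2.cvtColor(p,cv2.COLOR_BGR2HSV); c=proj(i,[[*xy,z]])[0]; m=np.zeros(p.shape[:2],np.uint8)
    cv2.circle(m,tuple(int(v) for v in c.round()),rad,1,-1); g=hsv[...,2]
    t=np.percentile(g[m>0],90)*.72
    b=((g>t)&(m>0)&(hsv[...,1]<90)).astype(np.uint8)
    cs=max(cv2.findContours(b,cv2.RETR_EXTERNAL,cv2.CHAIN_APPROX_NONE)[0],key=cv2.contourArea)
    h=cv2.convexHull(cs)
    P=cast(i,h[:,0,:],z)[:,:2].astype(np.float32); M=cv2.moments(P); o=np.array([M["m10"],M["m01"]])/M["m00"]
    full=np.zeros_like(b); cv2.drawContours(full,[h],-1,1,-1); F=cv2.findContours(full,0,1)[0][0][:,0,:]
    P=cast(i,F,z)[:,:2]-o; th=np.arctan2(P[:,1],P[:,0]); r=np.hypot(*P.T)
    n=np.linspace(-np.pi,np.pi,360,0); q=np.argsort(th); rr=np.interp(n,th[q],r[q],period=2*np.pi)
    ph=np.angle((rr*np.exp(6j*n)).sum())/6   # a corner direction
    return o,(np.degrees(ph)+30)%60, M["m00"]  # flat-normal direction mod 60
def disc(p,i,xy,z,rad,f):
    hsv=cv2.cvtColor(p,cv2.COLOR_BGR2HSV).astype(int); c=proj(i,[[*xy,z]])[0]; m=np.zeros(p.shape[:2],np.uint8)
    cv2.circle(m,tuple(int(v) for v in c.round()),rad,1,-1)
    b=(f(hsv)&(m>0)).astype(np.uint8); cs=max(cv2.findContours(b,0,1)[0],key=cv2.contourArea)
    P=cast(i,cv2.convexHull(cs)[:,0,:],z)[:,:2].astype(np.float32); M=cv2.moments(P)
    return np.array([M["m10"],M["m01"]])/M["m00"],2*np.sqrt(M["m00"]/np.pi)
WH=lambda h:h[...,1]<90
E
python3 - <<'E'
from meas import *
i=env.camera_info("wrist"); p=cv2.imread("pics/w2.png")
for n,xy,z,r in [("large",(678,-65),28,26),("small",(569,-64),18,15),("medium",(471,-45),24,23)]: print(n,nut(p,i,xy,z,r))
print("shield",disc(p,i,(589,50),24,12,lambda h:h[...,2]<90), disc(p,i,(589,50),10,32,lambda h:(h[...,1]>110)&(h[...,2]>100)))
c=proj(i,[[479,67,34]])[0]
hsv=cv2.cvtColor(p,cv2.COLOR_BGR2HSV)
print("capgrey",disc(p,i,(479,67),34,19,lambda h:(h[...,2]<148)&(h[...,2]>118)))
D=[("b_cap",(617,290)),("b_large",(537,295)),("b_small",(470,298)),("r_sh",(446,-298)),("r_med",(555,-288))]
for n,xy in D: print(n,"wrist",disc(p,i,xy,4,36,WH))
for v in("scene","side"):
    q=cv2.imread(f"pics/{v}0.png"); j=env.camera_info(v)
    for n,xy in D: print(n,v,disc(q,j,xy,4,22,WH))
E
```

```text
large (array([673.20138189, -65.64625377]), np.float64(28.332901304481258), 1871.7758751080837)
small (array([570.86787862, -64.33670293]), np.float64(27.746309564817533), 509.2669474380091)
medium (array([469.18598535, -44.28386005]), np.float64(40.74190609018581), 1158.091211315419)
shield (array([587.98079882,  50.6106963 ]), np.float64(20.29611783345032)) (array([587.27438429,  49.249303  ]), np.float64(64.58126551840739))
capgrey (array([484.10303025,  65.54222175]), np.float64(29.57888172744466))
b_cap wrist (array([620.92320346, 289.45808003]), np.float64(76.2103720179821))
b_large wrist (array([541.07435662, 293.8006332 ]), np.float64(62.239244678483054))
b_small wrist (array([474.15158722, 297.39399269]), np.float64(35.919292325893515))
r_sh wrist (array([ 450.57735474, -297.51052341]), np.float64(73.88932511113518))
r_med wrist (array([ 559.6952626 , -287.38704945]), np.float64(47.71206052364589))
b_cap scene (array([616.67126308, 290.25692432]), np.float64(76.40091402492324))
b_large scene (array([536.21050375, 294.88250805]), np.float64(62.07745782031058))
b_small scene (array([402.42462138, 317.9142173 ]), np.float64(64.10912617127461))
r_sh scene (array([ 445.28733254, -297.94834587]), np.float64(74.82828371979808))
r_med scene (array([ 554.98991444, -287.7756559 ]), np.float64(48.94024390261317))
b_cap side (array([619.08087566, 289.26377912]), np.float64(78.88275523856717))
b_large side (array([539.23656723, 293.4855365 ]), np.float64(63.6499982997845))
b_small side (array([472.3407619 , 297.13795469]), np.float64(37.38631934531031))
r_sh side (array([ 448.2888913 , -297.87786188]), np.float64(73.7210146450493))
r_med side (array([ 558.10209091, -288.6240857 ]), np.float64(48.80019564160976))
```

The three views differ by a constant 2–4 mm, but relative shifts agree, so I'll place by shifts measured with the same camera. Next I hover over the cap.

```bash

python3 steer.py '20 16 30 0 0.7 | 40 32 60 0 0.7 | 60 48 90 0 0.7 | 79 64 120 0 0.7 | 79 64 120 0 0.7'
python3 steer.py '0 0 0 0 0.7 | 0 0 0 0 0.7'
cat > hov.py <<'E'
import sys
from meas import *
S=[env.state() for _ in range(1)]; s=S[0]; i=env.camera_info("wrist");p,d=env.read_camera("wrist");p=p[:,:,::-1].copy();cv2.imwrite(f"pics/{sys.argv[1]}.png",p)
print(s["eef_pos"].round(1),i["origin"].round(1),i["attitude"].round(4),"opening mm",s["opening"]*95)
E
python3 hov.py w3
```

```text
t: 3.0
eef_pos: [478.2, 67.1, 135.4]
tcp_rot: [3.141, -0.008, -3.139]
ft_force: [1.1, -0.6, 0.4]
opening: 0.727
grip_force: 0.0
t: 3.17
eef_pos: [484.4, 64.9, 140.3]
tcp_rot: [3.142, 0.002, -3.141]
ft_force: [0.2, -0.3, 0.7]
opening: 0.702
grip_force: 0.0
[484.4  64.9 140.3] [404.8  64.9 309.3] [ 2.8565e+00 -1.1000e-03  1.5721e+00] opening mm 66.70704149367347
```

View pics/w3.png

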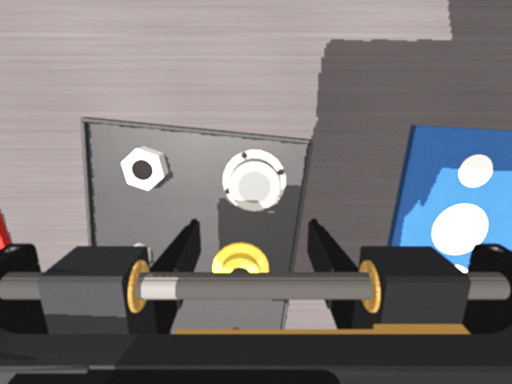

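Cap boss centre is near (255,183), midway between the fingertips at (195,222) and (312,222).

```bash
python3 - <<'E'
from meas import *
i=env.camera_info("wrist"); p=cv2.imread("pics/w3.png"); hsv=cv2.cvtColor(p,cv2.COLOR_BGR2HSV); print(hsv[183,215:295,2])
g=hsv[...,2]
for t in ((150,230),):
    b=((g>190)).astype(np.uint8); m=np.zeros_like(b); cv2.circle(m,(255,181),38,1,-1); b&=m
    h=cv2.convexHull(cv2.findNonZero(b)); P=cast(i,h[:,0,:],12)[:,:2].astype(np.float32); (c,r)=cv2.minEnclosingCircle(P); print("flange z12",c,r)
print("lid z34",[disc(p,i,(484,65),34,24,lambda h,a=a:(h[...,2]<a)&(h[...,2]>150)) for a in (200,210,220)])
print(env.state()["eef_pos"])
E
```

```text
[153 154 152 152 154 152 155 217 255 255 255 255 255 254 254 254 255 255
 255 255 255 255 255 252 241 234 234 233 234 234 235 234 234 234 234 234
 235 234 235 234 234 235 235 233 233 233 234 233 234 233 233 232 233 231
 235 248 255 255 255 255 255 255 255 255 247 240 253 255 255 255 246 185
 152 144 147 150 143 146 145 144]
flange z12 (481.3791809082031, 64.97425079345703) 33.343082427978516
lid z34 [(array([496.77176843,  63.54926297]), np.float64(6.483839969632432)), (array([500.41295323,  62.01846136]), np.float64(16.94396197602229)), (array([500.32010995,  61.7999331 ]), np.float64(17.111721123517285))]
[484.59041866  64.63794637 140.61177909]
```

```bash

python3 steer.py '2 0 35 0 0.7 | 2 0 70 0 0.7 | 2 0 100 0 0.7 | 2 0 118 0 0.7 | 2 0 125 0 0.7'
python3 steer.py '0 0 0 0 0.7 | 0 0 0 0 0.4 | 0 0 0 0 0.4 | 0 0 0 0 0.4 | 0 0 0 0 0.4'
python3 steer.py '0 0 0 0 0.4 | 0 0 0 0 0.4 | 0 0 0 0 0.4'
```

```text
t: 3.63
eef_pos: [481.4, 64.3, 13.0]
tcp_rot: [3.142, -0.001, 3.141]
ft_force: [1.0, 0.5, -0.4]
opening: 0.703
grip_force: 0.0
t: 4.05
eef_pos: [481.4, 64.8, 15.9]
tcp_rot: [3.142, 0.003, -3.141]
ft_force: [-0.0, -1.0, 8.5]
opening: 0.519
grip_force: 30.0
t: 4.3
eef_pos: [481.4, 64.8, 15.9]
tcp_rot: [3.142, 0.003, -3.141]
ft_force: [-0.0, -1.0, 8.2]
opening: 0.521
grip_force: 30.0
```

```bash

python3 steer.py '0 0 -10 0 0.4 | 0 0 -40 0 0.4 | 0 0 -70 0 0.4 | 0 0 -70 0 0.4'
python3 - <<'E'
from meas import *
i=dict(env.camera_info("wrist")); i["origin"]=np.array([404.8,64.9,309.3]); i["attitude"]=np.array([2.8565,-.0011,1.5721]); p=cv2.imread("pics/w3.png")
for n,xy,r in (("small",(472,297),26),("large",(539,294),40)): print(n,disc(p,i,xy,4,r,WH))
print(nut(p,i,(469,-44),24,28))
print(env.state()["eef_pos"])
E
```

```text
t: 4.63
eef_pos: [482.3, 64.9, 89.5]
tcp_rot: [3.142, 0.007, -3.141]
ft_force: [1.3, 0.3, -2.5]
opening: 0.518
grip_force: 30.0
small (array([472.43159984, 297.61278652]), np.float64(36.08631883711206))
large (array([545.45258332, 300.09225124]), np.float64(71.70202402319036))
(array([465.62243893, -42.68938486]), np.float64(40.03876930451415), 1409.030793241167)
[482.25765579  64.92026119  89.46339677]
```

```bash

python3 steer.py '-20 32 0 0 0.4 | -40 65 0 0 0.4 | -60 98 0 0 0.4 | -80 131 0 0 0.4 | -100 164 0 0 0.4'
python3 steer.py '-19 30 0 0 0.4 | -37 60.7 0 0 0.4 | -37 60.7 0 0 0.4 | -37 60.7 0 0 0.4 | -37 60.7 0 0 0.4'
python3 -c "
from h import *
print(rel((619,289.6,16.5),np.radians(90)))"
```

```text
t: 5.05
eef_pos: [580.8, 230.5, 84.8]
tcp_rot: [-3.142, -0.0, -3.141]
ft_force: [1.5, -0.8, -3.6]
opening: 0.522
grip_force: 30.0
t: 5.47
eef_pos: [616.6, 289.2, 84.1]
tcp_rot: [-3.141, -0.002, -3.141]
ft_force: [0.4, -0.1, -3.4]
opening: 0.521
grip_force: 30.0
(array([-2.47052686,  0.4309253 , 67.56907361]), np.float64(0.0006963263748058779))
```

```bash

python3 steer.py '-2 0.4 30 0 0.4 | -2 0.4 50 0 0.4 | -2 0.4 62 0 0.4 | -2 0.4 67 0 0.4 | -2 0.4 68.5 0 0.4'
python3 steer.py '0 0 0 0 0.4 | 0 0 0 0 0.4'
```

```text
t: 5.88
eef_pos: [619.2, 289.0, 16.0]
tcp_rot: [-3.141, -0.001, 3.141]
ft_force: [-0.3, -0.4, -4.2]
opening: 0.519
grip_force: 30.0
t: 6.05
eef_pos: [620.0, 289.9, 17.1]
tcp_rot: [3.141, 0.001, 3.142]
ft_force: [-0.5, -0.4, -3.3]
opening: 0.521
grip_force: 30.0
```

```bash

python3 steer.py '0 0 1 0 0.4 | 0 0 1 0 0.4 | 0 0 1.5 0 0.4 | 0 0 1.5 0 0.4'
```

```text
t: 6.38
eef_pos: [620.0, 290.1, 15.9]
tcp_rot: [3.141, 0.002, -3.141]
ft_force: [-1.0, -0.9, 5.6]
opening: 0.52
grip_force: 30.0
```

Contact. Now I release, rise, and check the placing from the large nut's side.

```bash

python3 steer.py '0 0 0 0 0.7 | 0 0 0 0 0.7 | 0 0 0 0 0.7 | 0 0 -20 0 0.7 | 0 0 -60 0 0.7'
python3 steer.py '0 0 -40 0 0.75 | 0 0 -70 0 0.75 | 0 0 -70 0 0.75 | 0 0 -70 0 0.75'
python3 hov.py w4
python3 - <<'E'
from meas import *
i=env.camera_info("wrist"); p=cv2.imread("pics/w4.png")
print("disc",disc(p,i,(619,290),4,48,WH))
cv2.imwrite("pics/w4c.png",cv2.resize(p[80:300,150:370],(600,600)))
E
```

```text
t: 6.8
eef_pos: [617.4, 289.1, 70.9]
tcp_rot: [-3.139, -0.007, -3.142]
ft_force: [0.5, 0.7, 0.4]
opening: 0.694
grip_force: 0.0
t: 7.13
eef_pos: [620.1, 290.2, 146.5]
tcp_rot: [3.14, 0.003, -3.141]
ft_force: [0.6, -0.8, 0.3]
opening: 0.749
grip_force: 0.0
[620.1 290.2 146.5] [540.2 290.  315.4] [ 2.8551e+00 -2.4000e-03  1.5713e+00] opening mm 71.12887652373283
disc (array([616.97606894, 289.03331722]), np.float64(75.03199403471228))
```

View pics/w4c.png

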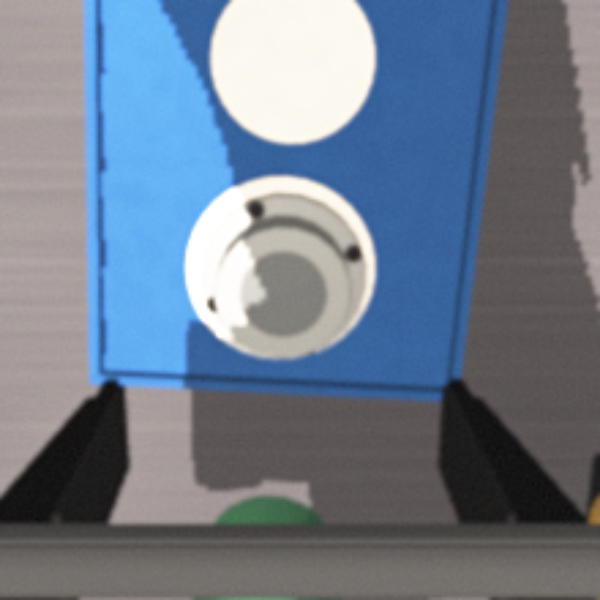

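The cap sits inside its disc, with the disc centre near crop (281,268) and the flange's opposite screw holes at (353,253) and (211,303). I'll check the offset numerically.

```bash
python3 - <<'E'
from meas import *
i=dict(env.camera_info("wrist")); i["origin"]=np.array([540.2,290,315.4]); i["attitude"]=np.array([2.8551,-.0024,1.5713]); p=cv2.imread("pics/w4.png")
print(cast(i,(150+282*.3667,80+278*.3667),12), disc(p,i,(619,290),4,48,WH), "large",disc(p,i,(539,294),4,38,WH))
a,b,c=[cast(i,(150+u*.3667,80+v*.3667),12)[0,:2] for u,v in((353,253),(211,303),(257,208))]
print(a,b,c)
print(disc(p,i,(619,290),34,26,lambda h:(h[...,2]<150)&(h[...,1]<60)))
print(env.state()["eef_pos"])
E
```

```text
[[620.08442445 290.53196952  12.        ]] (array([618.57935803, 289.45616997]), np.float64(75.5129257157279)) large (array([538.98997921, 294.0292116 ]), np.float64(61.245432370892644))
[610.19704068 317.70484058] [630.14684563 262.87805419] [592.83385501 281.1089054 ]
(array([620.32986003, 291.56321119]), np.float64(28.987574697347963))
[619.38611872 289.87007542 144.69700972]
```

Cap is within about 1.5 mm of its disc centre. Next is the large nut.

```bash

python3 steer.py '-6 -40 0 0.03 0.6 | -12 -80 0 0.03 0.6 | -18 -120 0 0.03 0.6 | -24 -160 0 0.03 0.6 | -30 -200 0 0.03 0.6'
python3 steer.py '-6 -40 0 0 0.6 | -12 -80 0 0 0.6 | -18 -120 0 0 0.6 | -18 -156 0 0 0.6 | -18 -156 0 0 0.6'
python3 steer.py '0 0 0 0 0.6 | 0 0 0 0 0.6'
python3 hov.py w5
python3 - <<'E'
from meas import *
i=env.camera_info("wrist"); p=cv2.imread("pics/w5.png")
o,a,A=nut(p,i,(673,-66),28,36); print(o,a,A)
print(rel((*o,6.5),np.radians(a+60)))
cv2.imwrite("pics/w5c.png",p[60:320,80:430])
E
```

```text
t: 7.6
eef_pos: [648.8, 88.2, 142.6]
tcp_rot: [-3.142, -0.003, 3.112]
ft_force: [0.3, 0.1, -0.9]
opening: 0.604
grip_force: 0.0
t: 8.02
eef_pos: [662.2, -72.6, 142.3]
tcp_rot: [-3.141, -0.003, 3.107]
ft_force: [0.4, -0.1, 0.9]
opening: 0.596
grip_force: 0.0
t: 8.18
eef_pos: [662.3, -66.2, 143.1]
tcp_rot: [3.141, -0.002, 3.111]
ft_force: [0.2, 1.0, -0.1]
opening: 0.6
grip_force: 0.0
[662.3 -66.2 143.1] [583.5 -63.9 312.4] [ 2.8608e+00 -1.8000e-03  1.5408e+00] opening mm 57.02130480631253
[670.08931191 -65.0369448 ] 28.164684472780152 2081.4930353661766
(array([ -7.82262691,   0.66649004, 136.94112978]), np.float64(0.002837808034666933))
```

View pics/w5c.png

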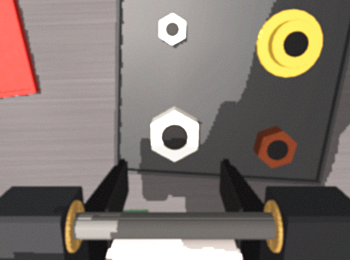

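The nut is clear between the fingers, with its bore at full-picture pixel (255,197). A side face inflates the outline, so I'll use the bore instead.

```bash
cat >> meas.py <<'E'
def bore(p,i,xy,z,rad,t=90): return disc(p,i,xy,z,rad,lambda h:h[...,2]<t)
E
python3 - <<'E'
from meas import *
i=env.camera_info("wrist"); p=cv2.imread("pics/w5.png")
o,D=bore(p,i,(672,-65),28,17); print(o,D); print(rel((*o,6.5),np.radians(88.2)))
E
```

```text
[672.64539148 -64.65399834] 23.744244954159107
(array([-10.36643501,   1.12388608, 136.93666036]), np.float64(0.0022214358076027008))
```

```bash

python3 steer.py '-10 1 35 0 0.6 | -10 1 70 0 0.6 | -10 1 105 0 0.6 | -10 1 127 0 0.6 | -10 1 136 0 0.6'
python3 steer.py '0 0 0 0 0.6 | 0 0 0 0 0.4 | 0 0 0 0 0.4 | 0 0 0 0 0.4 | 0 0 0 0 0.4'
python3 steer.py '0 0 0 0 0.4 | 0 0 -10 0 0.4 | 0 0 -40 0 0.4 | 0 0 -80 0 0.4 | 0 0 -80 0 0.4'
```

```text
t: 8.65
eef_pos: [671.2, -63.8, 4.6]
tcp_rot: [3.141, -0.005, 3.114]
ft_force: [-0.7, 1.4, -0.1]
opening: 0.599
grip_force: 0.0
t: 9.07
eef_pos: [673.6, -65.6, 9.9]
tcp_rot: [3.142, 0.002, 3.112]
ft_force: [-0.2, 2.7, 4.0]
opening: 0.48
grip_force: 30.0
t: 9.48
eef_pos: [675.7, -66.5, 96.3]
tcp_rot: [-3.14, 0.01, 3.112]
ft_force: [1.0, -0.2, -0.7]
opening: 0.484
grip_force: 30.0
```

```bash

python3 steer.py '15 36 0 0 0.4 | 30 73 0 0 0.4 | 45 110 0 0 0.4 | 60 147 0 0 0.4 | 75 184 0 0 0.4'
python3 steer.py '15 36 0 0 0.4 | 30 73 0 0 0.4 | 45 110 0 0 0.4 | 60 147 0 0 0.4 | 70 171 0 0 0.4'
python3 steer.py '0 0 0 0 0.4 | 0 0 0 0 0.4 | 0 0 0 0 0.4'
python3 -c "
from h import *
print(rel((539,294,9.5),np.radians(88.2)))"
```

```text
t: 9.9
eef_pos: [602.6, 121.5, 89.3]
tcp_rot: [-3.142, 0.001, 3.111]
ft_force: [0.4, 0.0, -1.9]
opening: 0.483
grip_force: 30.0
t: 10.32
eef_pos: [537.1, 296.1, 89.4]
tcp_rot: [3.141, 0.001, 3.113]
ft_force: [0.2, -0.1, -1.5]
opening: 0.48
grip_force: 30.0
t: 10.57
eef_pos: [538.8, 292.9, 89.0]
tcp_rot: [-3.142, 0.0, 3.112]
ft_force: [0.0, -0.4, -1.6]
opening: 0.481
grip_force: 30.0
(array([-0.15855326,  1.06823481, 79.52858333]), np.float64(0.001892319847978774))
```

```bash

python3 steer.py '0 0.8 30 0 0.4 | 0 0.8 55 0 0.4 | 0 0.8 70 0 0.4 | 0 0.8 76 0 0.4 | 0 0.8 78.5 0 0.4'
python3 steer.py '0 0 0 0 0.4 | 0 0 0.5 0 0.4 | 0 0 1 0 0.4 | 0 0 1 0 0.4'
```

```text
t: 10.98
eef_pos: [538.5, 292.4, 9.9]
tcp_rot: [-3.14, -0.002, 3.11]
ft_force: [-9.3, -9.1, 22.5]
opening: 0.485
grip_force: 30.0
t: 11.32
eef_pos: [539.4, 293.9, 9.9]
tcp_rot: [3.141, 0.002, 3.111]
ft_force: [0.9, -2.0, 2.1]
opening: 0.482
grip_force: 30.0
```

```bash

python3 steer.py '0 0 0 0 0.6 | 0 0 0 0 0.6 | 0 0 0 0 0.6 | 0 0 -20 0 0.6 | 0 0 -60 0 0.6'
python3 steer.py '0 0 -40 0 0.6 | 0 0 -80 0 0.6 | 0 0 -80 0 0.6 | 0 0 -80 0 0.6'
python3 hov.py w6
python3 - <<'E'
from meas import *
i=env.camera_info("wrist"); p=cv2.imread("pics/w6.png")
print("bore",bore(p,i,(539,294),28,17),"disc",disc(p,i,(539,294),4,37,WH),"small",disc(p,i,(472.5,297.5),4,30,WH))
o=np.array([571,-64.3,150]);print(rel(o,np.radians(87.7)))
E
```

```text
t: 11.73
eef_pos: [536.7, 293.3, 66.0]
tcp_rot: [-3.139, -0.007, 3.112]
ft_force: [1.2, -0.3, 0.7]
opening: 0.598
grip_force: 0.0
t: 12.07
eef_pos: [539.3, 294.6, 151.4]
tcp_rot: [3.14, 0.004, 3.112]
ft_force: [-0.7, -0.2, -0.4]
opening: 0.602
grip_force: 0.0
[539.3 294.6 151.4] [459.3 296.7 320.2] [ 2.8544 -0.0031  1.5415] opening mm 57.189550419500165
bore (array([535.54075926, 294.00436134]), np.float64(24.154522183554366)) disc (array([537.63497586, 293.24977292]), np.float64(61.91180414838985)) small (array([470.91496487, 297.08216393]), np.float64(35.28210781646593))
(array([ -43.1139403 , -357.36259801,   -0.6635653 ]), np.float64(0.010498187858572594))
```

```bash

python3 steer.py '-5 -40 0 0.01 0.45 | -10 -80 0 0.01 0.45 | -15 -120 0 0.01 0.45 | -20 -160 0 0.01 0.45 | -25 -200 0 0.01 0.45'
python3 steer.py '-5 -40 0 0 0.45 | -10 -80 0 0 0.45 | -15 -120 10 0 0.45 | -20 -157 20 0 0.45 | -20 -157 20 0 0.45'
python3 steer.py '0 0 0 0 0.45 | 0 0 0 0 0.45 | 0 0 0 0 0.45'
python3 hov.py w7
python3 - <<'E'
from meas import *
i=env.camera_info("wrist"); p=cv2.imread("pics/w7.png")
print(nut(p,i,(571,-64),18,22)); o,D=bore(p,i,(570,-64),18,10); print(o,D)
print(rel((*o,6.5),np.radians(87.7)))
cv2.imwrite("pics/w7c.png",p[60:320,80:430])
E
```

```text
t: 12.53
eef_pos: [556.7, 91.8, 147.3]
tcp_rot: [-3.141, -0.003, 3.102]
ft_force: [1.3, 0.5, -0.8]
opening: 0.453
grip_force: 0.0
t: 12.95
eef_pos: [570.5, -69.5, 125.7]
tcp_rot: [3.141, -0.004, 3.097]
ft_force: [-0.1, -0.1, -1.3]
opening: 0.449
grip_force: 0.0
t: 13.2
eef_pos: [571.1, -63.1, 128.6]
tcp_rot: [3.141, -0.001, 3.103]
ft_force: [0.0, 0.1, 0.6]
opening: 0.451
grip_force: 0.0
[571.1 -63.1 128.6] [492.  -60.  297.8] [ 2.8596e+00 -1.5000e-03  1.5324e+00] opening mm 42.80408881766632
(array([568.32491666, -64.56244971]), np.float64(25.737154634225035), 643.3210011885967)
[569.45025465 -64.38573388] 8.647691312365003
(array([  1.63147681,  -1.52592891, 122.37034709]), np.float64(0.0018826383148167203))
```

View pics/w7c.png

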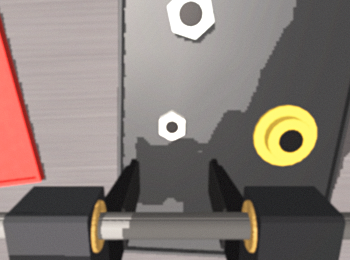

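The small nut is centred at crop (172,126) between the fingers, and clear.

```bash

python3 steer.py '1.6 -1.5 35 0 0.45 | 1.6 -1.5 70 0 0.45 | 1.6 -1.5 100 0 0.45 | 1.6 -1.5 115 0 0.45 | 1.6 -1.5 121 0 0.45'
python3 steer.py '0 0 0 0 0.45 | 0 0 0 0 0.15 | 0 0 0 0 0.15 | 0 0 0 0 0.15 | 0 0 0 0 0.15'
python3 steer.py '0 0 0 0 0.15 | 0 0 -10 0 0.15 | 0 0 -40 0 0.15 | 0 0 -80 0 0.15 | 0 0 -80 0 0.15'
python3 steer.py '0 0 0 0 0.15 | 0 0 0 0 0.15'
python3 -c "
from h import *
print(rel((472.4,297.4,88),np.radians(87.7)))"
```

```text
t: 13.67
eef_pos: [568.7, -64.2, 5.8]
tcp_rot: [3.141, -0.003, 3.104]
ft_force: [0.5, -1.1, 0.0]
opening: 0.45
grip_force: 0.0
t: 14.08
eef_pos: [570.3, -65.6, 9.3]
tcp_rot: [-3.141, 0.002, 3.102]
ft_force: [-0.7, 1.4, 6.2]
opening: 0.252
grip_force: 30.0
t: 14.5
eef_pos: [572.3, -66.2, 94.8]
tcp_rot: [-3.14, 0.009, 3.102]
ft_force: [0.3, -0.6, 0.5]
opening: 0.25
grip_force: 30.0
t: 14.67
eef_pos: [569.5, -65.6, 88.5]
tcp_rot: [-3.142, 0.001, 3.102]
ft_force: [0.6, -0.6, -1.1]
opening: 0.248
grip_force: 30.0
(array([111.52955919, 358.88639379,   0.44294159]), np.float64(0.00029939762739283893))
```

```bash

python3 steer.py '12 38 0 0 0.15 | 24 76 0 0 0.15 | 36 114 0 0 0.15 | 48 152 0 0 0.15 | 60 190 0 0 0.15'
python3 steer.py '12 38 0 0 0.15 | 24 76 0 0 0.15 | 36 114 0 0 0.15 | 46 145 0 0 0.15 | 51.5 169 0 0 0.15'
python3 steer.py '0 0 0 0 0.15 | 0 0 0 0 0.15 | 0 0 0 0 0.15'
python3 -c "
from h import *
print(rel((472.4,297.4,9),np.radians(87.7)))"
```

```text
t: 15.08
eef_pos: [515.9, 128.0, 87.0]
tcp_rot: [-3.141, -0.002, 3.101]
ft_force: [0.6, -0.1, 0.2]
opening: 0.248
grip_force: 30.0
t: 15.5
eef_pos: [470.7, 299.7, 87.0]
tcp_rot: [-3.141, -0.002, 3.103]
ft_force: [0.7, -0.4, -0.9]
opening: 0.244
grip_force: 30.0
t: 15.75
eef_pos: [472.2, 296.9, 87.3]
tcp_rot: [-3.141, -0.002, 3.102]
ft_force: [1.0, -0.1, 0.1]
opening: 0.245
grip_force: 30.0
(array([-0.29357265,  0.55776289, 78.28060751]), np.float64(0.0005974845061496037))
```

```bash

python3 steer.py '0 0.5 30 0 0.15 | 0 0.5 55 0 0.15 | 0 0.5 70 0 0.15 | 0 0.5 76 0 0.15 | 0 0.5 77.5 0 0.15'
python3 steer.py '0 0 0 0 0.15 | 0 0 0.5 0 0.15 | 0 0 1 0 0.15 | 0 0 1.5 0 0.15 | 0 0 1.5 0 0.15'
```

```text
t: 16.17
eef_pos: [472.5, 296.7, 9.6]
tcp_rot: [-3.14, -0.002, 3.1]
ft_force: [-1.0, -0.3, -1.1]
opening: 0.252
grip_force: 30.0
t: 16.58
eef_pos: [472.8, 298.1, 9.6]
tcp_rot: [3.141, 0.001, 3.102]
ft_force: [0.5, 0.3, -0.9]
opening: 0.246
grip_force: 30.0
```

```bash

python3 steer.py '0 0 0.5 0 0.15 | 0 0 1 0 0.15 | 0 0 1 0 0.15'
```

```text
t: 16.83
eef_pos: [472.8, 298.1, 9.2]
tcp_rot: [3.141, 0.001, 3.102]
ft_force: [-2.4, -1.7, 12.5]
opening: 0.249
grip_force: 30.0
```

```bash

python3 steer.py '0 0 0 0 0.4 | 0 0 0 0 0.4 | 0 0 0 0 0.4 | 0 0 -20 0 0.4 | 0 0 -60 0 0.6'
python3 steer.py '0 0 -40 0 0.65 | 0 0 -80 0 0.65 | 0 0 -80 0 0.65 | 0 0 -80 0 0.65'
python3 hov.py w8
python3 - <<'E'
from meas import *
i=env.camera_info("wrist"); p=cv2.imread("pics/w8.png")
print("bore",bore(p,i,(472,298),18,10),"disc",disc(p,i,(472,298),4,26,WH))
print("large bore",bore(p,i,(539,294),28,14))
print(rel((587.5,50,140),np.radians(90)))
E
```

```text
t: 17.25
eef_pos: [470.9, 297.1, 65.3]
tcp_rot: [-3.138, -0.006, 3.102]
ft_force: [-0.4, 0.4, -0.8]
opening: 0.432
grip_force: 0.0
t: 17.58
eef_pos: [473.3, 298.4, 150.2]
tcp_rot: [3.14, 0.004, 3.102]
ft_force: [-0.7, -0.3, -0.5]
opening: 0.64
grip_force: 0.0
[473.3 298.4 150.2] [393.4 301.3 319. ] [ 2.8547 -0.0032  1.5314] opening mm 60.796715164056884
bore (array([469.88874405, 297.96370275]), np.float64(10.1964923881157)) disc (array([470.4308443, 297.0661883]), np.float64(35.525396406491616))
large bore (array([535.32040593, 293.80484414]), np.float64(24.133232432891155))
(array([-124.69005985, -243.27473251,    8.4629584 ]), np.float64(-0.03972353538275364))
```

```bash

python3 steer.py '-18 -36 0 0 0.65 | -36 -72 0 0 0.65 | -54 -108 0 0 0.65 | -72 -144 4 0 0.65 | -90 -180 8 0 0.65'
python3 steer.py '-18 -36 0 0 0.65 | -35 -63 0 -0.04 0.65 | -35 -63 0 -0.04 0.65 | -35 -63 0 -0.04 0.65 | -35 -63 0 -0.04 0.65'
python3 hov.py w9
python3 - <<'E'
from meas import *
i=env.camera_info("wrist"); p=cv2.imread("pics/w9.png")
print(bore(p,i,(587.5,50),24,13)); print(disc(p,i,(587,50),10,45,lambda h:(h[...,1]>110)&(h[...,2]>90)&(h[...,0]>18)))
print(rel((587.5,50,13),np.radians(90)))
cv2.imwrite("pics/w9c.png",p[60:320,80:430])
E
```

```text
t: 18.05
eef_pos: [555.2, 112.7, 138.4]
tcp_rot: [-3.141, -0.003, 3.102]
ft_force: [-0.2, 0.7, -0.7]
opening: 0.649
grip_force: 0.0
t: 18.47
eef_pos: [586.9, 50.5, 138.7]
tcp_rot: [3.141, -0.003, 3.141]
ft_force: [-0.2, 0.2, 0.3]
opening: 0.651
grip_force: 0.0
[586.9  50.5 138.7] [508.1  50.6 308. ] [ 2.8613e+00 -1.4000e-03  1.5705e+00] opening mm 61.811036090835266
(array([586.34925489,  50.81387796]), np.float64(18.66146161168432))
(array([590.10241237,  50.72770348]), np.float64(23.752937577637745))
(array([ -0.84251712,  -1.07779434, 126.03287994]), np.float64(0.00040858127479270756))
```

View pics/w9c.png

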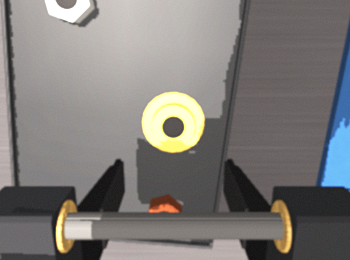

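The shield's hub bore is at crop (174,127), centred between the fingers.

```bash

python3 steer.py '0 0 35 0 0.65 | 0 0 70 0 0.65 | 0 0 100 0 0.65 | 0 0 119 0 0.65 | 0 0 125.5 0 0.65'
python3 steer.py '0 0 0 0 0.65 | 0 0 0 0 0.35 | 0 0 0 0 0.35 | 0 0 0 0 0.35 | 0 0 0 0 0.35'
python3 steer.py '0 0 0 0 0.35 | 0 0 -10 0 0.35 | 0 0 -40 0 0.35 | 0 0 -80 0 0.35 | 0 0 -80 0 0.35'
python3 steer.py '0 0 0 0 0.35 | 0 0 0 0 0.35'
python3 -c "
from h import *
print(rel((448.3,-298,92),np.radians(90)))"
```

```text
t: 18.93
eef_pos: [585.8, 51.7, 11.6]
tcp_rot: [3.141, -0.005, -3.14]
ft_force: [0.4, 0.1, -0.1]
opening: 0.649
grip_force: 0.0
t: 19.35
eef_pos: [588.5, 50.4, 16.0]
tcp_rot: [3.141, 0.002, -3.141]
ft_force: [-0.8, 2.0, 5.5]
opening: 0.448
grip_force: 30.0
t: 19.77
eef_pos: [590.5, 50.2, 101.5]
tcp_rot: [-3.141, 0.009, -3.141]
ft_force: [0.6, 0.1, 0.2]
opening: 0.452
grip_force: 30.0
t: 19.93
eef_pos: [587.6, 50.2, 95.0]
tcp_rot: [3.142, 0.001, -3.141]
ft_force: [0.6, -1.5, -0.8]
opening: 0.447
grip_force: 30.0
(array([ 139.37970127, -348.16710387,    2.9596235 ]), np.float64(0.00014038302423879934))
```

```bash

python3 steer.py '15 -37 0 0 0.35 | 30 -74 0 0 0.35 | 45 -111 0 0 0.35 | 60 -148 0 0 0.35 | 75 -185 0 0 0.35'
python3 steer.py '15 -37 0 0 0.35 | 30 -74 0 0 0.35 | 45 -111 0 0 0.35 | 57 -140 0 0 0.35 | 64 -163 0 0 0.35'
python3 steer.py '0 0 0 0 0.35 | 0 0 0 0 0.35 | 0 0 0 0 0.35'
python3 -c "
from h import *
print(rel((448.2,-297.8,15),np.radians(90)))"
```

```text
t: 20.35
eef_pos: [511.3, -136.0, 93.6]
tcp_rot: [3.141, -0.002, -3.141]
ft_force: [1.5, -1.2, -0.1]
opening: 0.451
grip_force: 30.0
t: 20.77
eef_pos: [446.9, -299.7, 93.5]
tcp_rot: [3.14, -0.002, 3.14]
ft_force: [0.8, 0.5, -0.8]
opening: 0.449
grip_force: 30.0
t: 21.02
eef_pos: [448.6, -297.0, 93.8]
tcp_rot: [3.14, -0.001, 3.142]
ft_force: [-0.3, -0.0, -1.0]
opening: 0.45
grip_force: 30.0
(array([ 0.30249742, -0.89954109, 78.80554811]), np.float64(-7.721415691497313e-05))
```

```bash

python3 steer.py '0 -0.5 30 0 0.35 | 0 -0.5 55 0 0.35 | 0 -0.5 70 0 0.35 | 0 -0.5 76 0 0.35 | 0 -0.5 78 0 0.35'
python3 steer.py '0 0 0 0 0.35 | 0 0 0.5 0 0.35 | 0 0 1 0 0.35 | 0 0 1.5 0 0.35 | 0 0 1.5 0 0.35'
```

```text
t: 21.43
eef_pos: [448.7, -296.4, 15.7]
tcp_rot: [3.139, -0.002, -3.14]
ft_force: [-2.4, 5.5, 11.2]
opening: 0.452
grip_force: 30.0
t: 21.85
eef_pos: [449.4, -298.3, 15.9]
tcp_rot: [-3.141, 0.001, -3.141]
ft_force: [1.2, 2.8, 5.2]
opening: 0.445
grip_force: 30.0
```

Contact. I release, rise and check, then go to the medium nut.

```bash

python3 steer.py '0 0 0 0 0.65 | 0 0 0 0 0.65 | 0 0 0 0 0.65 | 0 0 -20 0 0.65 | 0 0 -60 0 0.65'
python3 steer.py '0 0 -40 0 0.55 | 0 0 -80 0 0.55 | 0 0 -80 0 0.55 | 0 0 -80 0 0.55'
python3 hov.py w10
python3 - <<'E'
from meas import *
i=env.camera_info("wrist"); p=cv2.imread("pics/w10.png")
print("bore",bore(p,i,(447,-298),24,13)); print("med disc",disc(p,i,(557,-288),4,36,WH))
print("flange",disc(p,i,(448,-298),10,46,lambda h:(h[...,0]>14)&(h[...,0]<40)&(h[...,1]>80)),"disc",disc(p,i,(448,-298),4,48,lambda h:(h[...,1]<90)|((h[...,0]>14)&(h[...,0]<40))))
# flats at 40.4+60=100.4 deg
print(rel((468.5,-44,140),np.radians(100.4)))
E
```

```text
t: 22.27
eef_pos: [447.4, -297.2, 72.5]
tcp_rot: [3.137, -0.005, -3.142]
ft_force: [-0.2, -0.3, 0.2]
opening: 0.642
grip_force: 0.0
t: 22.6
eef_pos: [449.5, -298.8, 157.2]
tcp_rot: [-3.139, 0.003, -3.141]
ft_force: [0.2, 0.0, -0.6]
opening: 0.55
grip_force: 0.0
[ 449.5 -298.8  157.2] [ 369.6 -298.3  326.1] [2.8550e+00 1.8000e-03 1.5713e+00] opening mm 52.23932944824159
bore (array([ 445.26453186, -296.84682415]), np.float64(19.120050443056563))
med disc (array([ 570.2637583 , -287.29280292]), np.float64(73.60822820049309))
flange (array([ 447.52561513, -294.70028033]), np.float64(56.03597463459779)) disc (array([ 446.40737325, -297.00551916]), np.float64(74.4570810375248))
(array([-19.66210653, 254.3203452 ,  15.38472373]), np.float64(-0.1814292913474993))
```

```bash

python3 steer.py '-3 38 5 -0.1 0.55 | -6 76 10 -0.18 0.55 | -10 114 15 -0.18 0.55 | -13 152 15 -0.18 0.55 | -16 190 15 -0.18 0.55'
python3 -c "
from h import *
print(rel((468.5,-44,140),np.radians(100.4)))"
```

```text
t: 23.07
eef_pos: [463.8, -106.5, 138.3]
tcp_rot: [3.14, -0.003, -2.962]
ft_force: [1.1, -1.2, -0.2]
opening: 0.552
grip_force: 0.0
(array([-15.76150395,  60.61501618,  -1.60929379]), np.float64(-0.0019392235233948174))
```

```bash

python3 steer.py '-8 30 0 0 0.55 | -15 61 0 0 0.55 | -15 61 0 0 0.55 | -15 61 0 0 0.55 | -15 61 0 0 0.55'
python3 hov.py w11
python3 - <<'E'
from meas import *
i=env.camera_info("wrist"); p=cv2.imread("pics/w11.png")
print(nut(p,i,(468.5,-44),24,28)); o,D=bore(p,i,(467.5,-44),24,14); print(o,D)
print(rel((*o,7),np.radians(100.4)))
cv2.imwrite("pics/w11c.png",p[60:320,80:430])
E
```

```text
t: 23.48
eef_pos: [468.4, -45.7, 139.2]
tcp_rot: [3.141, -0.002, -2.961]
ft_force: [0.3, -0.3, -0.2]
opening: 0.549
grip_force: 0.0
[468.4 -45.7 139.2] [390.6 -59.9 308.4] [ 2.8599e+00 -1.7000e-03  1.7519e+00] opening mm 52.15289678750391
(array([465.88179437, -45.14885259]), np.float64(41.8879863936371), 1367.1158035513945)
[467.25427064 -44.7648659 ] 16.903026079183622
(array([  0.74482337,   1.56012733, 132.34034951]), np.float64(-0.0017880187431642547))
```

View pics/w11c.png

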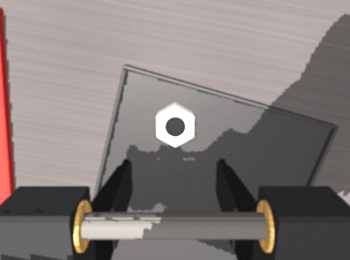

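The medium nut is at crop (175,126), squared to the fingers, with the rim about 60 px away.

```bash

python3 steer.py '0.5 0.8 35 0 0.55 | 0.5 0.8 70 0 0.55 | 0.5 0.8 105 0 0.55 | 0.5 0.8 125 0 0.55 | 0.5 0.8 131.5 0 0.55'
python3 steer.py '0 0 0 0 0.55 | 0 0 0 0 0.25 | 0 0 0 0 0.25 | 0 0 0 0 0.25 | 0 0 0 0 0.25'
python3 steer.py '0 0 0 0 0.25 | 0 0 -10 0 0.25 | 0 0 -40 0 0.25 | 0 0 -80 0 0.25 | 0 0 -80 0 0.25'
python3 steer.py '0 0 0 0 0.25 | 0 0 0 0 0.25'
python3 -c "
from h import *
print(rel((557.7,-287.9,90),np.radians(100.4)))"
```

```text
t: 23.95
eef_pos: [466.6, -45.8, 5.6]
tcp_rot: [3.14, -0.004, -2.963]
ft_force: [0.4, -0.5, 0.1]
opening: 0.546
grip_force: 0.0
t: 24.37
eef_pos: [468.7, -45.2, 9.8]
tcp_rot: [-3.141, 0.002, -2.961]
ft_force: [-1.2, -1.3, 7.6]
opening: 0.374
grip_force: 30.0
t: 24.78
eef_pos: [470.1, -45.2, 94.6]
tcp_rot: [-3.138, 0.007, -2.961]
ft_force: [0.2, -0.5, -1.0]
opening: 0.375
grip_force: 30.0
t: 24.95
eef_pos: [467.9, -44.8, 89.0]
tcp_rot: [-3.141, 0.001, -2.961]
ft_force: [-0.0, 0.2, -2.6]
opening: 0.375
grip_force: 30.0
(array([ -44.7568447 , -255.24624375,   -0.86727266]), np.float64(-0.0012180969722104251))
```

```bash

python3 steer.py '-7 -39 0 0 0.25 | -14 -78 0 0 0.25 | -21 -117 0 0 0.25 | -28 -156 0 0 0.25 | -34 -195 0 0 0.25'
python3 steer.py '-6 -35 0 0 0.25 | -10.7 -60.2 0 0 0.25 | -10.7 -60.2 0 0 0.25 | -10.7 -60.2 0 0 0.25 | -10.7 -60.2 0 0 0.25'
python3 -c "
from h import *
print(rel((557.7,-287.9,9.5),np.radians(100.4)))"
```

```text
t: 25.37
eef_pos: [536.3, -232.2, 87.1]
tcp_rot: [3.14, -0.002, -2.961]
ft_force: [0.1, 0.5, -1.0]
opening: 0.377
grip_force: 30.0
t: 25.78
eef_pos: [556.9, -287.1, 87.1]
tcp_rot: [3.139, -0.002, -2.962]
ft_force: [0.1, 0.0, -1.2]
opening: 0.377
grip_force: 30.0
(array([-0.83677745, -1.11227694, 77.62155811]), np.float64(-0.001497421646724728))
```

```bash

python3 steer.py '-0.6 -0.6 30 0 0.25 | -0.6 -0.6 55 0 0.25 | -0.6 -0.6 70 0 0.25 | -0.6 -0.6 75 0 0.25 | -0.6 -0.6 77.5 0 0.25'
python3 steer.py '0 0 0 0 0.25 | 0 0 0.5 0 0.25 | 0 0 1 0 0.25 | 0 0 1.5 0 0.25 | 0 0 1.5 0 0.25'
```

```text
t: 26.2
eef_pos: [558.0, -287.1, 10.1]
tcp_rot: [3.14, -0.002, -2.96]
ft_force: [1.0, -0.6, -1.0]
opening: 0.379
grip_force: 30.0
t: 26.62
eef_pos: [558.7, -288.5, 10.2]
tcp_rot: [-3.141, 0.001, -2.961]
ft_force: [-0.8, 0.2, -1.7]
opening: 0.377
grip_force: 30.0
```

```bash

python3 steer.py '0 0 0.5 0 0.25 | 0 0 1 0 0.25 | 0 0 1 0 0.25'
```

```text
t: 26.87
eef_pos: [558.7, -288.5, 9.9]
tcp_rot: [-3.141, 0.001, -2.961]
ft_force: [-3.5, 1.9, 9.8]
opening: 0.381
grip_force: 30.0
```

```bash

python3 steer.py '0 0 0 0 0.5 | 0 0 0 0 0.5 | 0 0 0 0 0.5 | 0 0 -20 0 0.5 | 0 0 -60 0 0.5'
python3 steer.py '0 0 -40 0 0.5 | 0 0 -80 0 0.5 | 0 0 -110 0 0.5 | 0 0 -110 0 0.5 | 0 0 -110 0 0.5'
python3 hov.py w12
python3 - <<'E'
from meas import *
i=env.camera_info("wrist"); p=cv2.imread("pics/w12.png")
print("bore",bore(p,i,(556,-288),24,13)); print("med disc",disc(p,i,(556,-288),4,32,WH))
q=[]
for v in("scene","side"):
    j=env.camera_info(v); a,_=env.read_camera(v); a=a[:,:,::-1].copy(); cv2.imwrite(f"pics/{v}9.png",a); q.append(a)
    c0,c1=((120,300) if v=="scene" else (100,380))
    off=np.array([-2.6,.6]) if v=="scene" else np.array([0.,0.])
    for n,xy,z,r in (("large",(539,294),28,7),("small",(472.4,297.4),18,4),("shield",(448.2,-297.8),24,6),("med",(557.7,-287.9),24,6)):
        try: o,D=bore(a,j,np.array(xy)+off,z,r,110); print(v,n,o.round(1),D.round(1),"off",(o-xy-off).round(1))
        except Exception as e: print(v,n,"none")
A=q[0][120:270,100:420]; B=q[1][90:384,70:400]
cv2.imwrite("pics/fin.png",np.hstack([cv2.resize(A,(400,188)).copy() if 0 else cv2.copyMakeBorder(cv2.resize(A,(400,188)),0,168,0,0,0),cv2.resize(B,(400,356))]))
E
```

```text
t: 27.28
eef_pos: [556.6, -287.3, 65.2]
tcp_rot: [3.136, -0.006, -2.962]
ft_force: [0.3, 0.5, 0.8]
opening: 0.498
grip_force: 0.0
t: 27.7
eef_pos: [558.9, -288.7, 180.2]
tcp_rot: [-3.139, 0.002, -2.961]
ft_force: [-0.4, 0.4, -1.1]
opening: 0.502
grip_force: 0.0
[ 558.9 -288.7  180.2] [ 480.4 -302.5  349.1] [2.8558e+00 1.2000e-03 1.7513e+00] opening mm 47.71801580081839
bore (array([ 555.55691272, -287.61988076]), np.float64(17.008402504167822))
med disc (array([ 556.43871242, -287.18069872]), np.float64(49.4156418544735))
scene large [535.7 295.1] 18.4 off [-0.7  0.5]
scene small [468.2 298.8] 4.8 off [-1.6  0.8]
scene shield [ 445.2 -297.7] 16.5 off [-0.4 -0.5]
scene med [ 553.7 -288.1] 14.0 off [-1.4 -0.8]
side large [538.2 293.8] 15.3 off [-0.8 -0.2]
side small [nan nan] 0.0 off [nan nan]
side shield [ 446.7 -298.4] 16.9 off [-1.5 -0.6]
side med [ 557.6 -288.9] 13.9 off [-0.1 -1. ]meas.py:20: RuntimeWarning: invalid value encountered in divide
  return np.array([M["m10"],M["m01"]])/M["m00"],2*np.sqrt(M["m00"]/np.pi)
```

View pics/fin.png

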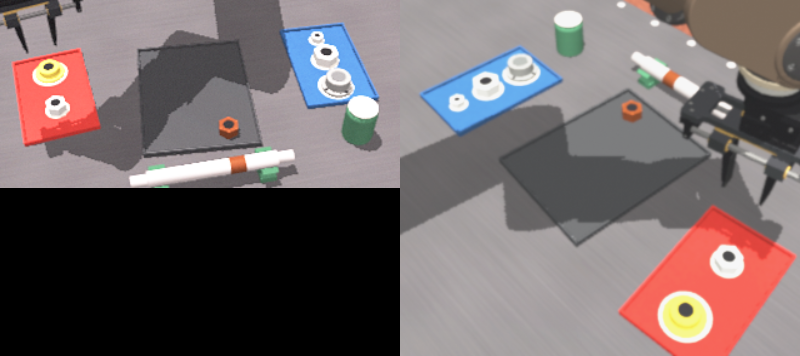

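All five parts sit flat within about 2 mm of their disc centres, and the rust nut, shaft and tin have not moved. The arm is clear and still.

```bash
python3 -c "
from cell import env
print(env.job_done())"
```

```text
the job is handed in; nothing more can be done
None
```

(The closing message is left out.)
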